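Hang the turquoise scrubber up to dry

ROBOT

A 6-joint arm with a two-finger parallel gripper is mounted at the origin on the work surface. World frame = base frame: x ahead of the robot, y to its left, z up, the work surface at z = 0. Lengths are in m, angles in rad, forces in N, time in s.
With the tool pointing down it reaches from about 0.275 to 0.825 m from the base axis. Payload 5.2 kg.
Tool frame: the origin (TCP) lies midway between the tips of the shut fingers; the grasp point (between the pads) lies 19 mm behind it (tcp_to_grasp is the distance from the TCP to the grasp point, in m); z points along the fingers, y is the line along which they close (so a half turn about z gives the same grasp; the last joint's range is limited). The gripper opens to 93 mm and grips with 3 to 60 N. Pads are 15 mm wide; open, the fingers measure 128 mm over their backs; the gripper's body (75 mm by 188 mm) begins 65 mm behind the grasp point.
Start: joints at [1.13, 0.259, 1.535, -0, 1.348, -0.203], TCP at [0.13, 0.535, 0.219] pointing down, gripper open.
Joint ranges: [-3.14, 3.14], [-0.91, 2.08], [0.19, 2.58], [-1.22, 4.36], [0.22, 2.71], [-3.12, 3.12]. Speed limits (rad/s): [2.57, 2.57, 3.14, 3.14, 3.14, 3.14].

INTERFACE

Orientations are given as a unit quaternion [w, x, y, z].
In Python, from station import sense, get_image, camera_model, sign_off, tcp_to_grasp gives the robot as it stands.
- The arm moves only by the tool carry_out, never from a script. Its argument "plan" is a list of rows, each an object of numbers: "x", "y", "z": the shift along the tool's x, y, z in cm; "rx", "ry", "rz": the turn, a rotation vector about the tool's x, y, z in rad. In form: [{"x": .., "y": .., "z": .., "rx": .., "ry": .., "rz": ..}, ...]. A call has exactly 8 rows; each row is the pose to reach, as a shift and turn from the pose commanded when the call began, along the tool's axes at that moment; what a row does not reach only later rows make up. A row lasts 1/12 s, in which the tool goes at most 41.7 mm and 7.16 degrees, less where a joint would pass 70% of its speed; a pose out of reach is approached as far as the arm can. A call with a gripper value outside its range is refused whole. "hand" is the closure, from -1 (fully open) to 1 (shut), set as the call begins (left out, the last holds). The fingers move at their own pace and stop on an object; the grip force is fixed at half the most. Time passes only in rows, so rows that repeat a pose let the fingers close, or fill a call up. It gives the time, the measured TCP pose, the force, the opening and the grip force at its end, in the units of the state.
- sense(): the state, without advancing time (a new reading comes with each control period).
- get_image(name): name is "scene" or "top"; returns (picture, depth): 384x512x3 uint8, red, green, blue; 384x512 float32, m along the optical axis (not along the pixel's ray), 0 where there is no reading.
- camera_model(name): a dict with "vfov" (degrees; the focal length in pixels is half the picture's height over the tangent of half this angle, whatever the lens; pixels are square), "cx", "cy" (the principal point, pixels), "rvec" (rotation vector, rad) and "tvec" (3), from world to camera coordinates, as OpenCV has them. Camera axes: x right, y down, z forward; pixel columns grow to the right and rows downward; lengths in m; the calibration is good to about 2 mm. A picture is of the moment at which its call begins. camera_model takes no time and is no camera call.
- sign_off(): hands the job in; it is judged then, once.
The state is a dict: "time": time; "qpos": joint angles; "joint_vel": joint speeds; "tau": joint torques, N m; "ee_pos": TCP position; "tcp_rot": TCP orientation; "wrist_force": force on the tool from outside, world axes, zero at the start; "torque": the same for the moment, N m; "width": finger opening in m; "finger_force": force on a finger pad.
Only numpy, scipy, OpenCV 4.12 (cv2) and the standard library are available. Lean on these libraries where they do the work, as an engineer would, in place of code of your own. Each camera call takes 0.05 s, during which the arm holds its last target. There are 200 camera calls.

TASK

Pick the turquoise scrubber out of the cluttered crate and hang it up to dry: slip both of its holes over the two pegs of the sloping board together, grip rib outward, and keep hold of it until it lies flat on the board, then let go. Leave the other things in the crate, and do not shift the soap rest, the pail lid or the bottle on the bench.

Things in the scene. Friction and masses are not known exactly. Their poses are not given: they have to be found in the camera images.
- scrubber_center (a point): Target: turquoise plate 120 x 60 x 8 mm (x, y, z) with an upright grip rib mid-top, 44 mm long (x), 12 thick (y), rising 34 mm above the plate (42 mm over its underside). A round 14 mm through hole at x = -45 and +45 mm. Starts flat on the crate's floor, rib up. This point: mid-plate, 21 mm above the underside; z up out of the rib side. Both ends alike: hangs either way round. About 0.12 kg.
- pegboard: Navy-blue flat panel 160 (x) x 190 mm (y), fixed, sloping 28 degrees to the bench, rising away from the robot. Origin on its face, midway between two aluminium pegs, 78 mm above the bench; x up the slope, y through both pegs, z square out of the face. Pegs at y = -45 and +45 mm stand along z (28 degrees off vertical, towards the robot), 9 mm thick, 32 mm long, the last 10 mm tapered.
- crate: A pale wooden open crate, fixed, 274 x 352 mm outside (x, y), walls 6 mm thick and 58 mm high, floor 6 mm thick. Origin at the centre of its underside, z up.
- orange_center (a point): Bystander in the crate: an orange scrubber of the same outline and rib as the target but without holes. Its middle, 21 mm above its underside; axes as for the target.
- nailbrush_center (a point): Bystander in the crate: a wooden brush with cream bristles, 110 x 50 mm, 40 mm high with its grip. Its middle, 20 mm up; x along its length.
- pumice_center (a point): Bystander in the crate: a grey pumice block 40 x 70 x 26 mm (x, y, z). Its middle.
- tin_center (a point): Bystander in the crate: a round aluminium tin, 46 mm in diameter, 22 mm high. Its middle.
- soap_rest: Bystander: a round white ceramic soap rest, 100 mm in diameter, with a bar of soap, 28 mm high in all, on a grey silicone pad. Origin under its centre.
- pail_lid: Bystander: a turquoise pail lid lying flat, 252 mm in diameter, 15 mm high. Origin under its centre.
- bottle: Bystander: a white plastic bottle with a blue cap, 60 mm in diameter, 150 mm high. Origin under its centre.

How it is judged:
By the outcome, as a careful person would: the job done as asked, in the order asked, and still so for the second after the job is handed in, with the robot touching nothing.
It also fails if it takes over 43 s, if anything falls off the work surface, if the arm or the gripper's body presses on something with over 40 N, if the wrist force passes 120 N, or if a joint passes its speed limit or range.

## Working session

There is one attempt and no reset: what is moved stays moved. The work goes in short steps, Python scripts to look and compute and a tool call to move; the robot and the scene stay as the last step left them, time stands still between calls to the robot, and variables do not carry over. Pictures are saved under pics/ and viewed, at most 10 in all, crops included, and the job is handed in when it is done.

Besides the shell and the picture viewer there is one more tool, called after ">>>" as name(argument=value, ...), one argument or row to a line, values as JSON. carry_out: Moves the arm, as the interface text tells. Its arguments: {"type":"object","properties":{"plan":{"type":"array"},"hand":{"type":"number"}},"required":["plan"]}

```bash
ls; mkdir -p pics
cat > h.py <<'E'
import numpy as np, cv2
from station import *
def cam(n):
    m=camera_model(n); R=cv2.Rodrigues(np.array(m['rvec'],float))[0]; t=np.array(m['tvec'],float)
    f=192/np.tan(np.radians(m['vfov'])/2); return m,R,t,f
def pts(n,uv,d):
    m,R,t,f=cam(n); uv=np.atleast_2d(uv).astype(float); d=np.asarray(d,float).reshape(-1,1)
    c=np.c_[(uv[:,0]-m['cx'])/f,(uv[:,1]-m['cy'])/f,np.ones(len(uv))]*d
    return (c-t)@R
def plane(n,uv,z):
    o=pts(n,[[0,0]],[0])[0]; p=pts(n,uv,np.ones(len(np.atleast_2d(uv))))-o
    return o+p*((z-o[2])/p[:,2])[:,None]
def cloud(n,dep):
    v,u=np.mgrid[0:384,0:512]
    return pts(n,np.c_[u.ravel(),v.ravel()],dep.ravel()).reshape(384,512,3)
E
python3 - <<'E'
from h import *
print(sense()); print(tcp_to_grasp)
ims=[]
for n in ("scene","top"):
    print(n,camera_model(n)); im,d=get_image(n); np.savez(n+'.npz',im=im,d=d)
    cv2.imwrite(f'pics/{n}0.png',im[:,:,::-1])
E
```

```text
pics
{'time': 0.0, 'qpos': array([ 1.13021041e+00,  2.59333173e-01,  1.53606607e+00, -4.70643459e-05,
        1.34797630e+00, -2.02831997e-01]), 'joint_vel': array([-0.00141212, -0.0006927 ,  0.00115496, -0.00165242, -0.00164022,
       -0.00097152]), 'tau': array([-6.12581243e-04, -4.37294662e+01, -2.84000641e+01,  7.19146756e-02,
        4.15557472e-02, -1.64369803e-04]), 'ee_pos': array([0.12931385, 0.53403066, 0.21782981]), 'tcp_rot': array([-2.60095725e-04,  1.18591939e-01,  9.92942675e-01, -8.52965325e-04]), 'wrist_force': array([-0.85817902,  0.59036585, -0.44915842]), 'torque': array([-0.02666932,  0.01293621,  0.02662539]), 'finger_force': 0.0, 'width': 0.09274564809270756}
0.0188
scene {'vfov': 54.128657552311566, 'cx': 257.1888263938055, 'cy': 198.8472211610668, 'rvec': array([ 2.11987389,  0.7239479 , -0.34695768]), 'tvec': array([-0.48975084, -0.12236055,  1.94517772])}
top {'vfov': 43.54138915459761, 'cx': 251.62900301753473, 'cy': 186.75006146154038, 'rvec': array([ 2.1234668 , -2.14428744,  0.15477421]), 'tvec': array([0.04603052, 0.59177067, 1.58368364])}
```

View pics/scene0.png

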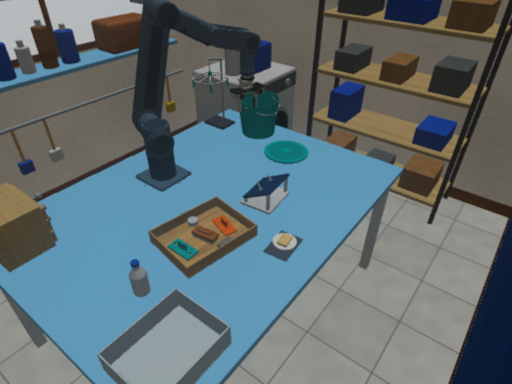

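View pics/top0.png

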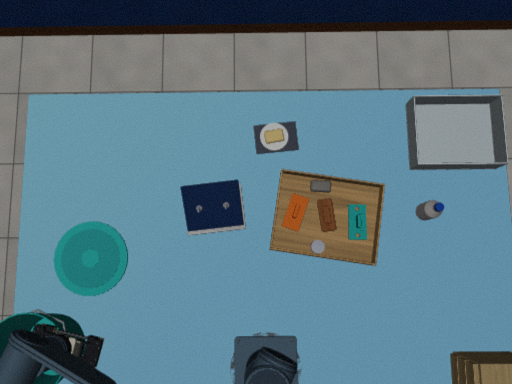

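The top view shows the turquoise scrubber at about (357,222) in the crate, with its long axis roughly vertical in the picture. The board is at (213,207) with pegs near (199,209) and (226,206), and the lid at (91,258). Next I'll measure them.

Run:
```python
from h import *
z=np.load('top.npz'); im,d=z['im'],z['d']
P=cloud('top',d); hsv=cv2.cvtColor(im,cv2.COLOR_RGB2HSV)
sub=np.zeros((384,512),bool); sub[195:250,340:378]=1
m=(cv2.inRange(hsv,(75,140,60),(95,255,255))>0)&sub
cs,_=cv2.findContours(m.astype(np.uint8),cv2.RETR_EXTERNAL,cv2.CHAIN_APPROX_NONE)
c=max(cs,key=cv2.contourArea); r=cv2.minAreaRect(c); print(r)
b=plane('top',cv2.boxPoints(r),.014); print('box',b.round(4),'c',b.mean(0).round(4),[np.linalg.norm(b[i]-b[(i+1)%4]).round(4) for i in range(4)])
print('depth z of plate',np.percentile(P[m][:,2],[5,50,95]).round(4))
# board
sub[:]=0; sub[170:245,170:255]=1
nb=(cv2.inRange(hsv,(105,120,20),(130,255,130))>0)&sub&(d>0)
Q=P[nb]; print('n',nb.sum(),Q.min(0),Q.max(0))
A=np.c_[Q[:,:2],np.ones(len(Q))]
w=np.ones(len(Q),bool)
for _ in range(5):
    k=np.linalg.lstsq(A[w],Q[w,2],rcond=None)[0]; w=abs(A@k-Q[:,2])<.006
nrm=np.array([-k[0],-k[1],1]);nrm/=np.linalg.norm(nrm); print('k',k,'n',nrm,'tilt',np.degrees(np.arccos(nrm[2])),w.mean())
c=max(cv2.findContours(nb.astype(np.uint8),cv2.RETR_EXTERNAL,cv2.CHAIN_APPROX_NONE)[0],key=cv2.contourArea)
r=cv2.minAreaRect(c); bp=cv2.boxPoints(r)
o=pts('top',[[0,0]],[0])[0]; dr=pts('top',bp,np.ones(4))-o
s=(k[2]+k[:2]@o[:2]-o[2])/(dr[:,2]-dr[:,:2]@k[:2]); B=o+dr*s[:,None]
print('board corners',B.round(4),'c',B.mean(0).round(4),[np.linalg.norm(B[i]-B[(i+1)%4]).round(4) for i in range(4)])
pg=((hsv[:,:,2]>110)&(hsv[:,:,1]<110))&cv2.fillPoly(np.zeros((384,512),np.uint8),[cv2.boxPoints((r[0],(r[1][0]*.8,r[1][1]*.8),r[2])).astype(int)],1).astype(bool)
n,l,st,ce=cv2.connectedComponentsWithStats(pg.astype(np.uint8))
for i in range(1,n): print(st[i],ce[i],P[l==i].max(0).round(3))
x=cv2.resize(im[170:245,170:390],None,fx=3.6,fy=3.6,interpolation=cv2.INTER_CUBIC); cv2.imwrite('pics/c1.png',x[:,:,::-1])
```

```text
((357.06243896484375, 221.498046875), (33.54612350463867, 17.147878646850586), 88.21009063720703)
box [[ 0.5304 -0.2894  0.014 ]
 [ 0.5317 -0.3481  0.014 ]
 [ 0.4172 -0.3464  0.014 ]
 [ 0.4159 -0.2883  0.014 ]] c [ 0.4738 -0.3181  0.014 ] [np.float64(0.0587), np.float64(0.1145), np.float64(0.0581), np.float64(0.1145)]
depth z of plate [0.0088 0.0153 0.0476]
n 2424 [0.44792447 0.0733212  0.03449625] [0.6051237  0.27068089 0.12457537]
k [ 0.51845397  0.05575502 -0.20304801] n [-0.45970919 -0.04943755  0.88669239] tilt 27.539487817730954 0.8824257425742574
board corners [[0.5855 0.2711 0.1156]
 [0.6053 0.0854 0.1155]
 [0.4664 0.0718 0.0428]
 [0.4462 0.2634 0.043 ]] c [0.5259 0.1729 0.0792] [np.float64(0.1867), np.float64(0.1573), np.float64(0.1927), np.float64(0.1574)]
[224 203   4   4   8] [225.   204.25] [0.534 0.132 0.103]
[198 206   1   1   1] [198. 206.] [0.525 0.218 0.078]
[200 207   2   2   2] [200.5 207.5] [0.521 0.211 0.084]
[197 208   1   1   1] [197. 208.] [0.518 0.221 0.08 ]
[198 211   1   1   1] [198. 211.] [0.504 0.214 0.113]
```

View pics/c1.png

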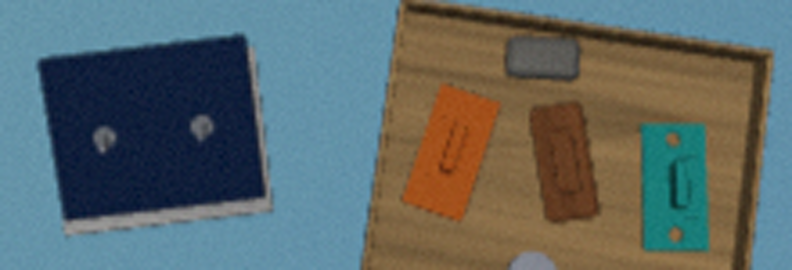

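The crop shows the pegs at about (105,138) and (202,127), and the scrubber holes at (674,140) and (676,235). Next I'll cast these points and work out the move above the scrubber.

```bash
cat >> h.py <<'E'
from scipy.spatial.transform import Rotation as Ro
def rot(q): return Ro.from_quat(np.r_[q[1:],q[0]])
def down(az): # tool y azimuth
    y=np.array([np.cos(az),np.sin(az),0]); z=np.array([0,0,-1.]); return Ro.from_matrix(np.c_[np.cross(y,z),y,z])
def delta(p0,R0,p1,R1):
    return (R0.inv().apply(np.array(p1)-p0)*100).round(2),(R0.inv()*R1).as_rotvec().round(4)
def st():
    s=sense(); print('t%.2f'%s['time'],'pos',s['ee_pos'].round(4),'rot',s['tcp_rot'].round(4),'F',s['wrist_force'].round(1),'w%.4f f%.1f'%(s['width'],s['finger_force']),'q',s['qpos'].round(2)); return s['ee_pos'],rot(s['tcp_rot'])
E
python3 - <<'E'
from h import *
f=lambda u,v:[170+(u+.5)/3.6-.5,170+(v+.5)/3.6-.5]
o=pts('top',[[0,0]],[0])[0]; print('cam',o, 'scene',pts('scene',[[0,0]],[0])[0])
h=plane('top',[f(674,140),f(676,235)],.014); print('holes',h,np.linalg.norm(h[0]-h[1]),h.mean(0))
p=plane('top',[f(105,138),f(202,127)],.092); print('pegs',p,np.linalg.norm(p[0]-p[1]))
n=np.array([-np.cos(.105)*.4695,-np.sin(.105)*.4695,.883]); print('origin',p.mean(0)-.016*n, 'az',np.degrees(np.arctan2(*(p[0]-p[1])[[1,0]])))
e=plane('top',[[384,185],[376,264],[282,170],[270,249]],.058); print('crate',e)
p0,R0=st(); c=h.mean(0)
print(delta([.13,.535,.219],down(1.333),[c[0],c[1],.20],down(np.radians(89.3))))
E
```

```text
cam [0.33690978 0.02137957 1.65722658] scene [ 1.36824026 -1.00034147  1.07971287]
holes [[ 0.5179615  -0.31928359  0.014     ]
 [ 0.42785905 -0.31730173  0.014     ]] 0.0901242459023191 [ 0.47291028 -0.31829266  0.014     ]
pegs [[0.51646696 0.21352981 0.092     ]
 [0.5256395  0.1251223  0.092     ]] 0.0888820775583306
origin [0.52852386 0.17011336 0.077872  ] az 95.92340632962377
crate [[ 0.59157713 -0.40443991  0.058     ]
 [ 0.32999081 -0.36481258  0.058     ]
 [ 0.64670795 -0.06315971  0.058     ]
 [ 0.38186094 -0.01866882  0.058     ]]
t0.10 pos [0.1293 0.5341 0.2179] rot [-3.000e-04  1.186e-01  9.929e-01 -7.000e-04] F [-0.7  0.  -0.2] w0.0926 f0.0 q [ 1.13  0.26  1.54  0.    1.35 -0.2 ]
(array([-53.43, -74.85,   1.9 ]), array([ 0.    ,  0.    , -0.2256]))
```

>>> carry_out(
  plan=[
    {"x": -0.6, "y": -0.8, "z": 0},
    {"x": -2.3, "y": -3.3, "z": 0},
    {"x": -4.6, "y": -6.5, "z": 0},
    {"x": -7.0, "y": -9.8, "z": 0},
    {"x": -9.3, "y": -13, "z": 0},
    {"x": -11.6, "y": -16.3, "z": 0},
    {"x": -14, "y": -19.5, "z": 0},
    {"x": -16.3, "y": -22.8, "z": 0},
  ],
  hand=0.1,
)

```text
invalid input at $.plan[0]: expected keys x, y, z, rx, ry, rz
```

>>> carry_out(
  plan=[
    {"x": -2.3, "y": -3.3, "z": 0},
    {"x": -4.6, "y": -6.5, "z": 0},
    {"x": -7.0, "y": -9.8, "z": 0},
    {"x": -9.3, "y": -13, "z": 0},
    {"x": -11.6, "y": -16.3, "z": 0},
    {"x": -14, "y": -19.5, "z": 0},
    {"x": -16.3, "y": -22.8, "z": 0},
    {"x": -18.6, "y": -26, "z": 0},
  ],
)

```text
invalid input at $.plan[0]: expected keys x, y, z, rx, ry, rz
```

>>> carry_out(
  plan=[
    {"x": -2.3, "y": -3.3, "z": 0, "rz": -0.03},
    {"x": -4.6, "y": -6.5, "z": 0, "rz": -0.06},
    {"x": -7.0, "y": -9.8, "z": 0.3, "rz": -0.1},
    {"x": -9.3, "y": -13, "z": 0.6, "rz": -0.14},
    {"x": -11.8, "y": -16.5, "z": 1, "rz": -0.18},
    {"x": -14.2, "y": -20, "z": 1.5, "rz": -0.21},
    {"x": -17, "y": -24, "z": 1.9, "rz": -0.22},
    {"x": -18.5, "y": -26, "z": 1.9, "rz": -0.22},
  ],
)

```text
invalid input at $.plan[0]: expected keys x, y, z, rx, ry, rz
```

Run:
```python
from h import *
p,R=st(); print(R.as_matrix().round(3))
print(delta(p,R,[.473,-.318,.08],down(np.radians(89))))
im,d=get_image('top'); x=cv2.resize(im[170:280,290:420],None,fx=4,fy=4,interpolation=cv2.INTER_CUBIC); cv2.imwrite('pics/c2.png',x[:,:,::-1])
```

```text
t0.10 pos [0.1293 0.5341 0.2179] rot [-3.000e-04  1.186e-01  9.929e-01 -7.000e-04] F [-0.7  0.  -0.2] w0.0926 f0.0 q [ 1.13  0.26  1.54  0.    1.35 -0.2 ]
[[-0.972  0.236 -0.001]
 [ 0.236  0.972 -0.001]
 [ 0.    -0.002 -1.   ]]
(array([-53.48, -74.69,  13.89]), array([-0.0015, -0.0005, -0.2204]))
```

Every key is required in each row, so I'll resend the moves in full.

>>> carry_out(
  plan=[
    {"x": -0.6, "y": -0.8, "z": 0, "rx": 0, "ry": 0, "rz": 0},
    {"x": -2.3, "y": -3.3, "z": 0, "rx": 0, "ry": 0, "rz": 0},
    {"x": -4.6, "y": -6.5, "z": 0, "rx": 0, "ry": 0, "rz": 0},
    {"x": -7.0, "y": -9.8, "z": 0, "rx": 0, "ry": 0, "rz": 0},
    {"x": -9.3, "y": -13, "z": 0, "rx": 0, "ry": 0, "rz": 0},
    {"x": -11.6, "y": -16.3, "z": 0, "rx": 0, "ry": 0, "rz": 0},
    {"x": -14, "y": -19.5, "z": 0, "rx": 0, "ry": 0, "rz": 0},
    {"x": -16.3, "y": -22.8, "z": 0, "rx": 0, "ry": 0, "rz": 0},
  ],
  hand=0.1,
)

```text
time: 0.82
ee_pos: [0.2341, 0.2724, 0.2185]
tcp_rot: [0.0, 0.118, 0.993, -0.0]
wrist_force: [0.8, -0.3, 0.1]
width: 0.045
finger_force: 0.0
```

>>> carry_out(
  plan=[
    {"x": -2.3, "y": -3.3, "z": 0, "rx": 0, "ry": 0, "rz": 0},
    {"x": -4.6, "y": -6.5, "z": 0, "rx": 0, "ry": 0, "rz": 0},
    {"x": -7.0, "y": -9.8, "z": 0, "rx": 0, "ry": 0, "rz": 0},
    {"x": -9.3, "y": -13, "z": 0, "rx": 0, "ry": 0, "rz": 0},
    {"x": -11.6, "y": -16.3, "z": 0, "rx": 0, "ry": 0, "rz": 0},
    {"x": -14, "y": -19.5, "z": 0, "rx": 0, "ry": 0, "rz": 0},
    {"x": -16.3, "y": -22.8, "z": 0, "rx": 0, "ry": 0, "rz": 0},
    {"x": -18.6, "y": -26, "z": 0, "rx": 0, "ry": 0, "rz": 0},
  ],
)

```text
time: 1.48
ee_pos: [0.3533, -0.0243, 0.2187]
tcp_rot: [0.0, 0.119, 0.993, -0.0]
wrist_force: [0.0, 1.2, -0.2]
width: 0.0416
finger_force: 0.0
```

>>> carry_out(
  plan=[
    {"x": -2.3, "y": -3.3, "z": 0, "rx": 0, "ry": 0, "rz": -0.03},
    {"x": -4.6, "y": -6.5, "z": 0, "rx": 0, "ry": 0, "rz": -0.06},
    {"x": -7.0, "y": -9.8, "z": 0.3, "rx": 0, "ry": 0, "rz": -0.1},
    {"x": -9.3, "y": -13, "z": 0.6, "rx": 0, "ry": 0, "rz": -0.14},
    {"x": -11.8, "y": -16.5, "z": 1, "rx": 0, "ry": 0, "rz": -0.18},
    {"x": -14.2, "y": -20, "z": 1.5, "rx": 0, "ry": 0, "rz": -0.21},
    {"x": -17, "y": -24, "z": 1.9, "rx": 0, "ry": 0, "rz": -0.22},
    {"x": -18.5, "y": -26, "z": 1.9, "rx": 0, "ry": 0, "rz": -0.22},
  ],
)

```text
time: 2.15
ee_pos: [0.4717, -0.3209, 0.1986]
tcp_rot: [-0.001, 0.009, 1.0, 0.0]
wrist_force: [0.7, 1.4, -0.2]
width: 0.0414
finger_force: 0.0
```

Run:
```python
from h import *
p,R=st(); print(R.as_matrix().round(3))
print(delta(p,R,[.473,-.318,.08],down(np.radians(89))))
```

```text
t2.15 pos [ 0.4717 -0.3209  0.1986] rot [-6.0e-04  9.2e-03  1.0e+00  2.0e-04] F [ 0.7  1.4 -0.2] w0.0414 f0.0 q [-0.79  0.31  1.51 -0.    1.32 -2.34]
[[-1.     0.018 -0.001]
 [ 0.018  1.     0.   ]
 [ 0.001  0.    -1.   ]]
(array([-0.14,  0.29, 11.86]), array([ 0.0004, -0.0011, -0.0009]))
```

>>> carry_out(
  plan=[
    {"x": -0.1, "y": 0.3, "z": 1, "rx": 0, "ry": 0, "rz": 0},
    {"x": -0.1, "y": 0.3, "z": 3, "rx": 0, "ry": 0, "rz": 0},
    {"x": -0.1, "y": 0.3, "z": 5.5, "rx": 0, "ry": 0, "rz": 0},
    {"x": -0.1, "y": 0.3, "z": 8, "rx": 0, "ry": 0, "rz": 0},
    {"x": -0.1, "y": 0.3, "z": 10.5, "rx": 0, "ry": 0, "rz": 0},
    {"x": -0.1, "y": 0.3, "z": 12.5, "rx": 0, "ry": 0, "rz": 0},
    {"x": -0.1, "y": 0.3, "z": 13.5, "rx": 0, "ry": 0, "rz": 0},
    {"x": -0.1, "y": 0.3, "z": 13.5, "rx": 0, "ry": 0, "rz": 0},
  ],
)

```text
time: 2.82
ee_pos: [0.4714, -0.3135, 0.0623]
tcp_rot: [-0.002, 0.009, 1.0, 0.002]
wrist_force: [0.1, 0.2, 0.7]
width: 0.0418
finger_force: 0.0
```

Run:
```python
from h import *
p,R=st()
print(delta(p,R,[.473,-.318,.018],down(np.radians(89))))
```

```text
t2.82 pos [ 0.4714 -0.3135  0.0623] rot [-0.0019  0.0089  1.      0.0019] F [0.1 0.2 0.7] w0.0418 f0.0 q [-0.78  0.44  1.69 -0.    1.02 -2.34]
(array([-0.18, -0.46,  4.42]), array([ 0.0037, -0.0039, -0.0004]))
```

>>> carry_out(
  plan=[
    {"x": -0.1, "y": -0.4, "z": 0.5, "rx": 0, "ry": 0, "rz": 0},
    {"x": -0.2, "y": -0.4, "z": 1.5, "rx": 0, "ry": 0, "rz": 0},
    {"x": -0.2, "y": -0.4, "z": 2.5, "rx": 0, "ry": 0, "rz": 0},
    {"x": -0.2, "y": -0.4, "z": 3.3, "rx": 0, "ry": 0, "rz": 0},
    {"x": -0.2, "y": -0.4, "z": 4.0, "rx": 0, "ry": 0, "rz": 0},
    {"x": -0.2, "y": -0.4, "z": 4.2, "rx": 0, "ry": 0, "rz": 0},
    {"x": -0.2, "y": -0.4, "z": 4.2, "rx": 0, "ry": 0, "rz": 0},
    {"x": -0.2, "y": -0.4, "z": 4.2, "rx": 0, "ry": 0, "rz": 0},
  ],
)

```text
time: 3.48
ee_pos: [0.4754, -0.3193, 0.0226]
tcp_rot: [-0.0, 0.009, 1.0, 0.0]
wrist_force: [-0.1, -0.1, 0.9]
width: 0.0417
finger_force: 0.0
```

Run:
```python
from h import *
p,R=st()
print(delta(p,R,[.473,-.318,.018],down(np.radians(89))))
```

```text
t3.48 pos [ 0.4754 -0.3193  0.0226] rot [-0.      0.0089  1.      0.    ] F [-0.1 -0.1  0.9] w0.0417 f0.0 q [-0.79  0.5   1.71  0.    0.93 -2.34]
(array([0.24, 0.12, 0.46]), array([ 0.    , -0.    , -0.0003]))
```

>>> carry_out(
  plan=[
    {"x": 0.2, "y": 0.1, "z": 0.3, "rx": 0, "ry": 0, "rz": 0},
    {"x": 0.2, "y": 0.1, "z": 0.3, "rx": 0, "ry": 0, "rz": 0},
    {"x": 0.2, "y": 0.1, "z": 0.3, "rx": 0, "ry": 0, "rz": 0},
    {"x": 0.2, "y": 0.1, "z": 0.3, "rx": 0, "ry": 0, "rz": 0},
    {"x": 0.2, "y": 0.1, "z": 0.3, "rx": 0, "ry": 0, "rz": 0},
    {"x": 0.2, "y": 0.1, "z": 0.3, "rx": 0, "ry": 0, "rz": 0},
    {"x": 0.2, "y": 0.1, "z": 0.3, "rx": 0, "ry": 0, "rz": 0},
    {"x": 0.2, "y": 0.1, "z": 0.3, "rx": 0, "ry": 0, "rz": 0},
  ],
)

```text
time: 4.15
ee_pos: [0.4734, -0.3183, 0.0197]
tcp_rot: [0.0, 0.009, 1.0, -0.0]
wrist_force: [-0.0, 0.4, -0.5]
width: 0.0418
finger_force: 0.0
```

>>> carry_out(
  plan=[
    {"x": 0, "y": 0, "z": 0, "rx": 0, "ry": 0, "rz": 0},
    {"x": 0, "y": 0, "z": 0, "rx": 0, "ry": 0, "rz": 0},
    {"x": 0, "y": 0, "z": 0, "rx": 0, "ry": 0, "rz": 0},
    {"x": 0, "y": 0, "z": 0, "rx": 0, "ry": 0, "rz": 0},
    {"x": 0, "y": 0, "z": 0, "rx": 0, "ry": 0, "rz": 0},
    {"x": 0, "y": 0, "z": 0, "rx": 0, "ry": 0, "rz": 0},
    {"x": 0, "y": 0, "z": 0, "rx": 0, "ry": 0, "rz": 0},
    {"x": 0, "y": 0, "z": 0, "rx": 0, "ry": 0, "rz": 0},
  ],
  hand=1,
)

```text
time: 4.82
ee_pos: [0.4733, -0.3183, 0.0197]
tcp_rot: [0.0, 0.009, 1.0, -0.0]
wrist_force: [0.2, -1.0, -0.9]
width: 0.0123
finger_force: 30.0
```

>>> carry_out(
  plan=[
    {"x": 0, "y": 0, "z": -0.3, "rx": 0, "ry": 0, "rz": 0},
    {"x": 0, "y": 0, "z": -1, "rx": 0, "ry": 0, "rz": 0},
    {"x": 0, "y": 0, "z": -3, "rx": 0, "ry": 0, "rz": 0},
    {"x": 0, "y": 0, "z": -6, "rx": 0, "ry": 0, "rz": 0},
    {"x": 0, "y": 0, "z": -9, "rx": 0, "ry": 0, "rz": 0},
    {"x": 0, "y": 0, "z": -12, "rx": 0, "ry": 0, "rz": 0},
    {"x": 0, "y": 0, "z": -15, "rx": 0, "ry": 0, "rz": 0},
    {"x": 0, "y": 0, "z": -16, "rx": 0, "ry": 0, "rz": 0},
  ],
)

```text
time: 5.48
ee_pos: [0.475, -0.3198, 0.185]
tcp_rot: [0.003, 0.009, 1.0, -0.003]
wrist_force: [0.6, -0.3, -0.8]
width: 0.0118
finger_force: 30.0
```

Run:
```python
from h import *
p,R=st(); print(R.as_matrix().round(4))
ims=[]
for n in ('scene','top'):
    im,d=get_image(n); np.savez(n+'1.npz',im=im,d=d); ims.append(im)
x=cv2.resize(np.hstack([ims[0][170:290,120:270],ims[1][170:290,290:440]]),None,fx=2.6,fy=2.6,interpolation=cv2.INTER_CUBIC); cv2.imwrite('pics/c3.png',x[:,:,::-1])
```

```text
t5.48 pos [ 0.475  -0.3198  0.185 ] rot [ 0.0028  0.0088  1.     -0.0028] F [ 0.6 -0.3 -0.8] w0.0118 f30.0 q [-0.79  0.32  1.54 -0.    1.28 -2.34]
[[-0.9998  0.0177  0.0056]
 [ 0.0176  0.9998 -0.0056]
 [-0.0057 -0.0055 -1.    ]]
```

View pics/c3.png

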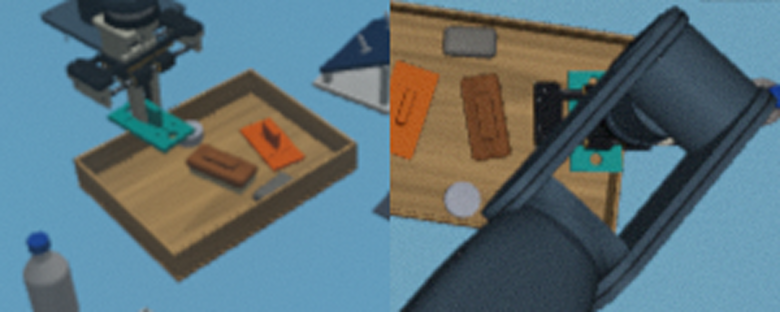

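The scrubber is gripped (width 12 mm). In the scene half of the picture it hangs level from the fingers at about (150,125), and the neighbours haven't moved. Now I'll carry it to the board.

>>> carry_out(
  plan=[
    {"x": 0, "y": 1, "z": -0.5, "rx": 0, "ry": 0, "rz": 0.05},
    {"x": 0, "y": 4, "z": -1, "rx": 0, "ry": 0, "rz": 0.14},
    {"x": 0, "y": 7, "z": -2, "rx": 0, "ry": 0, "rz": 0.24},
    {"x": 0, "y": 10.5, "z": -2, "rx": 0, "ry": 0, "rz": 0.34},
    {"x": 0, "y": 14, "z": -2, "rx": 0, "ry": 0, "rz": 0.44},
    {"x": 0, "y": 17.5, "z": -2, "rx": 0, "ry": 0, "rz": 0.54},
    {"x": 0, "y": 21, "z": -2, "rx": 0, "ry": 0, "rz": 0.63},
    {"x": 0, "y": 24, "z": -2, "rx": 0, "ry": 0, "rz": 0.72},
  ],
)

```text
time: 6.25
ee_pos: [0.4758, -0.0756, 0.1971]
tcp_rot: [-0.002, 0.363, 0.932, 0.0]
wrist_force: [0.6, 0.6, -1.5]
width: 0.0118
finger_force: 30.0
```

>>> carry_out(
  plan=[
    {"x": 2, "y": 2.4, "z": 0, "rx": 0, "ry": 0, "rz": 0.1},
    {"x": 4, "y": 4.8, "z": 0, "rx": 0, "ry": 0, "rz": 0.2},
    {"x": 6.2, "y": 7.4, "z": 0, "rx": 0, "ry": 0, "rz": 0.3},
    {"x": 8.4, "y": 10, "z": 0, "rx": 0, "ry": 0, "rz": 0.4},
    {"x": 10.5, "y": 12.5, "z": 0, "rx": 0, "ry": 0, "rz": 0.5},
    {"x": 12.5, "y": 15, "z": 0, "rx": 0, "ry": 0, "rz": 0.6},
    {"x": 14.5, "y": 17.4, "z": 0, "rx": 0, "ry": 0, "rz": 0.68},
    {"x": 15.4, "y": 18.4, "z": 0, "rx": 0, "ry": 0, "rz": 0.73},
  ],
)

```text
time: 6.92
ee_pos: [0.4857, 0.1648, 0.197]
tcp_rot: [-0.002, 0.671, 0.742, -0.001]
wrist_force: [-0.3, -0.1, -1.0]
width: 0.0115
finger_force: 30.0
```

```bash
cat >> h.py <<'E'
AZ=np.radians(6.0); T=np.radians(28)
bn=np.array([-np.cos(AZ)*np.sin(T),-np.sin(AZ)*np.sin(T),np.cos(T)]); by=np.array([-np.sin(AZ),np.cos(AZ),0]); bx=np.cross(by,bn)
BR=Ro.from_matrix(np.c_[-by,bx,-bn]) # tool x = y x z
BO=np.array([.5285,.1701,.0779])
E
python3 - <<'E'
from h import *
p,R=st(); print(np.linalg.det(BR.as_matrix()))
print(delta(p,R,BO+.085*bn,BR))
E
```

```text
Traceback (most recent call last):
  File "h.py", line 26, in <module>
    BR=Ro.from_matrix(np.c_[-by,bx,-bn]) # tool x = y x z
  File "scipy/spatial/transform/_rotation.pyx", line 1143, in scipy.spatial.transform._rotation.Rotation.from_matrix
ValueError: Non-positive determinant (left-handed or null coordinate frame) in rotation matrix 0: [[ 0.10452846  0.87811071  0.46689975]
 [-0.9945219   0.09229316  0.04907314]
 [-0.          0.46947156 -0.88294759]].
```

```bash
sed -i 's/np.c_\[-by,/np.c_[by,/' h.py
python3 - <<'E'
from h import *
p,R=st(); print(delta(p,R,BO+.085*bn,BR))
E
```

```text
t6.92 pos [0.4857 0.1648 0.197 ] rot [-0.0019  0.6705  0.7419 -0.001 ] F [-0.3 -0.1 -1. ] w0.0115 f30.0 q [0.11 0.21 1.65 0.   1.28 0.01]
(array([0.08, 0.34, 4.41]), array([-0.4928, -0.0005, -0.0041]))
```

>>> carry_out(
  plan=[
    {"x": 0.1, "y": 0.3, "z": 0, "rx": -0.06, "ry": 0, "rz": 0},
    {"x": 0.1, "y": 0.3, "z": 0.4, "rx": -0.14, "ry": 0, "rz": 0},
    {"x": 0.1, "y": 0.3, "z": 1, "rx": -0.22, "ry": 0, "rz": 0},
    {"x": 0.1, "y": 0.3, "z": 2, "rx": -0.3, "ry": 0, "rz": 0},
    {"x": 0.1, "y": 0.3, "z": 3, "rx": -0.38, "ry": 0, "rz": 0},
    {"x": 0.1, "y": 0.3, "z": 3.8, "rx": -0.46, "ry": 0, "rz": 0},
    {"x": 0.1, "y": 0.3, "z": 4.4, "rx": -0.49, "ry": 0, "rz": 0},
    {"x": 0.1, "y": 0.3, "z": 4.4, "rx": -0.49, "ry": 0, "rz": 0},
  ],
)

```text
time: 7.58
ee_pos: [0.4847, 0.1624, 0.1503]
tcp_rot: [0.159, 0.65, 0.721, 0.177]
wrist_force: [-0.2, 0.6, -1.4]
width: 0.0116
finger_force: 30.0
```

Run:
```python
from h import *
p,R=st(); print(delta(p,R,BO+.085*bn,BR))
ims=[]
for n in ('scene','top'):
    im,d=get_image(n); np.savez(n+'2.npz',im=im,d=d); ims.append(im)
x=cv2.resize(np.hstack([ims[0][140:240,210:310],ims[1][160:260,165:265]]),None,fx=4,fy=4,interpolation=cv2.INTER_CUBIC); cv2.imwrite('pics/c4.png',x[:,:,::-1])
```

```text
t7.58 pos [0.4847 0.1624 0.1503] rot [0.1595 0.6504 0.7213 0.1769] F [-0.2  0.6 -1.4] w0.0116 f30.0 q [ 0.11  0.01  2.13 -0.    0.52  0.  ]
(array([ 0.31,  0.51, -0.03]), array([-0.0078,  0.0007, -0.0012]))
```

View pics/c4.png

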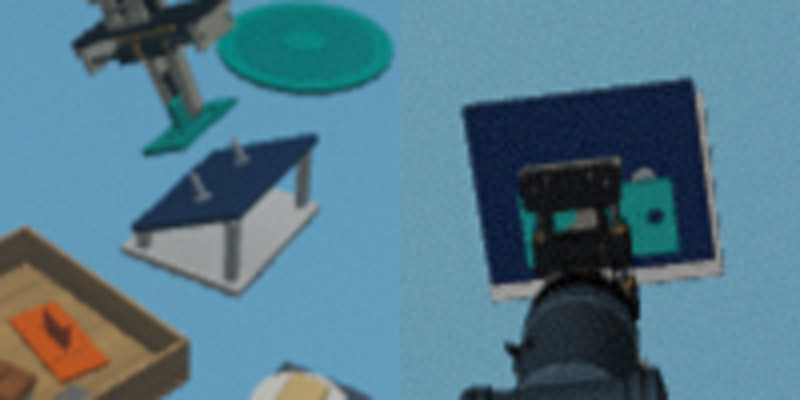

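The left (scene) half shows the plate over the board, with pegs at (200,186) and (238,150). The right (top) half shows the free hole at (655,216) and the peg tip at (643,174). I'll compare measured and predicted pixels for holes and pegs in both views.

```bash
cat >> h.py <<'E'
def proj(n,X):
    m,R,t,f=cam(n); c=np.atleast_2d(X)@R.T+t; return np.c_[c[:,0]/c[:,2]*f+m['cx'],c[:,1]/c[:,2]*f+m['cy']]
E
python3 - <<'E'
from h import *
p,R=st()
def L(f): z=np.load(f); return z['im'].astype(float)
def cen(w,u0,v0,r):
    s=w[v0-r:v0+r+1,u0-r:u0+r+1].clip(0); V,U=np.mgrid[v0-r:v0+r+1,u0-r:u0+r+1]; return ((U*s).sum()/s.sum()).round(2),((V*s).sum()/s.sum()).round(2)
t0=L('top.npz');t2=L('top2.npz');s0=L('scene.npz');s2=L('scene2.npz')
r=t0[:,:,0]  # navy: red low
for nm,g,f,pp in (('top',t0,'top',[(199,208),(226,205)]),('scene',s0,'scene',[(260,187),(269,178)])):
    for u,v in pp:
        w=g[:,:,0]-np.median(g[v-5:v+6,u-5:u+6,0])-15
        print(nm,'peg win',(u,v),cen(w,u,v,5))
for sgn in (1,-1):
  for nm in('top','scene'):
    print(nm,'pred peg base,mid,tip',sgn,proj(nm,[BO+sgn*.045*by+h*bn for h in (0,.016,.032)]).round(1).tolist())
    print(nm,'pred hole mid',sgn,proj(nm,p+R.apply([sgn*.045,0,.0097])).round(2))
# hole right in top2: low green inside plate
g=t2[:,:,1]; print(g[206:223,220:237].astype(int))
w=g[206:223,220:237]
print(cen(85-g,229,214,3))
x=cv2.resize(s2[150:200,235:300].astype(np.uint8),None,fx=12,fy=12,interpolation=cv2.INTER_CUBIC); cv2.imwrite('pics/c5.png',x[:,:,::-1])
E
```

```text
t7.68 pos [0.489  0.1626 0.1539] rot [0.1611 0.6501 0.7208 0.1786] F [-0.5 -0.6 -1.2] w0.0121 f30.0 q [ 0.11  0.01  2.13 -0.    0.52  0.  ]
top peg win (199, 208) (np.float64(198.42), np.float64(207.99))
top peg win (226, 205) (np.float64(225.49), np.float64(204.66))
scene peg win (260, 187) (np.float64(258.56), np.float64(185.59))
scene peg win (269, 178) (np.float64(268.64), np.float64(174.73))
top pred peg base,mid,tip 1 [[198.9, 206.3], [198.6, 208.0], [198.3, 209.8]]
top pred hole mid 1 [[198.47 214.75]]
scene pred peg base,mid,tip 1 [[269.3, 179.7], [268.0, 176.7], [266.7, 173.7]]
scene pred hole mid 1 [[262.81 165.75]]
top pred peg base,mid,tip -1 [[226.0, 203.2], [225.9, 204.9], [225.9, 206.6]]
top pred hole mid -1 [[226.78 211.55]]
scene pred peg base,mid,tip -1 [[259.5, 189.0], [258.1, 186.0], [256.8, 182.9]]
scene pred hole mid -1 [[252.57 174.72]]
[[ 68 100 105 110 108 108 111 110 116 114 118 115  95  50  32  27  29]
 [ 81 116 116 117 119 118 120 117 115 119 113 117 101  51  32  32  29]
 [ 80 112 116 117 119 113 117 117 115 117 115 118 107  56  33  26  29]
 [ 84 112 121 1
[... 320 characters left out ...]
15  76  42  31  31]
 [ 66  87 116 118 112 113  93  50  29  32  58 109 117  96  47  30  32]
 [ 43  67 108 118 111 120 102  71  53  60  88 115 116  96  50  28  38]
 [ 58  45  81 113 116 116 112 107 100 102 113 118 116 113  56  31  31]
 [ 64  36  57 110 109 118 121 116 116 116 116 117 121 120  54  27  28]
 [ 36  15  56 106 113 118 116 116 120 118 115 119 121 114  65  28  34]
 [ 21  13  41 110 121 111 117 119 113 118 115 119 116 117  74  40  33]
 [ 25  17  33 107 116 119 117 116 117 116 118 114 118 115  74  41  28]
 [ 18  20  30 110 115 113 120 117 117 117 116 119 120 111  79  41  36]
 [ 22  13  29 107 120 116 120 117 116 113 114 103  98  91  71  40  28]]
(np.float64(228.42), np.float64(213.66))
```

View pics/c5.png

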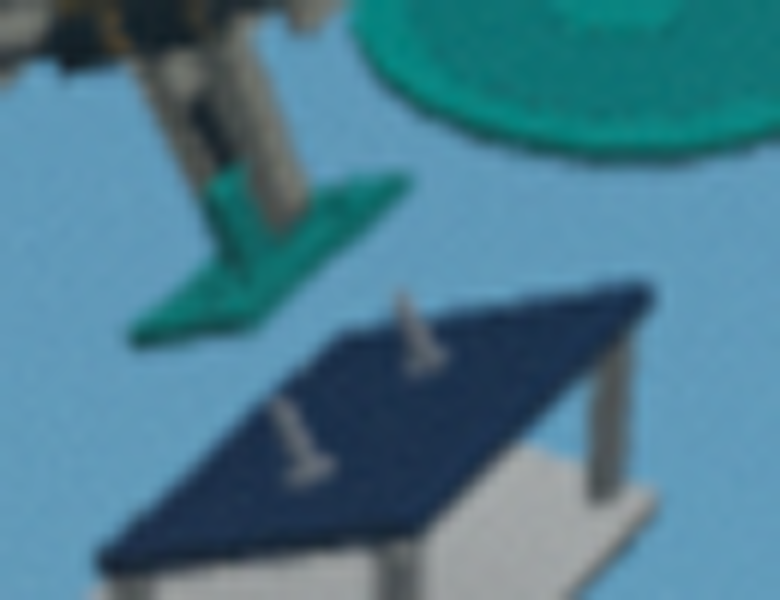

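>>> carry_out(
  plan=[
    {"x": 0, "y": 0, "z": 0, "rx": 0, "ry": 0, "rz": 0},
    {"x": 0, "y": 0, "z": 0, "rx": 0, "ry": 0, "rz": 0},
    {"x": 0, "y": 0, "z": 0, "rx": 0, "ry": 0, "rz": 0},
    {"x": 0, "y": 0, "z": 0, "rx": 0, "ry": 0, "rz": 0},
    {"x": 0, "y": 0, "z": 0, "rx": 0, "ry": 0, "rz": 0},
    {"x": 0, "y": 0, "z": 0, "rx": 0, "ry": 0, "rz": 0},
    {"x": 0, "y": 0, "z": 0, "rx": 0, "ry": 0, "rz": 0},
    {"x": 0, "y": 0, "z": 0, "rx": 0, "ry": 0, "rz": 0},
  ],
)

```text
time: 8.35
ee_pos: [0.4903, 0.1628, 0.1557]
tcp_rot: [0.162, 0.65, 0.72, 0.18]
wrist_force: [0.4, -0.5, -1.8]
width: 0.0115
finger_force: 30.0
```

```bash
cat > m.py <<'E'
from h import *
p,R=st(); print('to BO+85',delta(p,R,BO+.085*bn,BR))
for n in ('scene','top'):
    im,d=get_image(n); np.savez(n+'3.npz',im=im,d=d)
    hsv=cv2.cvtColor(im,cv2.COLOR_RGB2HSV)
    for s in (1,-1): print(n,s,'pred hole',proj(n,p+R.apply([s*.045,0,.0097])).round(2))
    if n=='top':
        pr=proj(n,p+R.apply([-.045,0,.0097]))[0].astype(int)
        u,v=pr; g=im[v-4:v+9,u-3:u+6,1].astype(float); w=(105-g).clip(0); w[:, :2]*=1
        l,lab,sta,ce=cv2.connectedComponentsWithStats((g<100).astype(np.uint8))
        for i in range(1,l):
            k=lab==i; k2=cv2.dilate(k.astype(np.uint8),np.ones((3,3)))>0; ww=(115-g).clip(0)*k2
            V,U=np.mgrid[v-4:v+9,u-3:u+6]; print('dark comp',sta[i],((U*ww).sum()/ww.sum()).round(2),((V*ww).sum()/ww.sum()).round(2))
    c0=proj(n,p)[0].astype(int); sub=np.zeros(im.shape[:2],bool); sub[c0[1]-25:c0[1]+30,c0[0]-30:c0[0]+31]=1
    m=((cv2.inRange(hsv,(75,140,60),(92,255,255))>0)&sub).astype(np.uint8)
    ys,xs=np.nonzero(m); print(n,'plate px u',xs.min(),xs.max(),'v',ys.min(),ys.max())
    cor=proj(n,p+R.apply([[a*.06,b*.03,.0057] for a in(1,-1) for b in(1,-1)])); print('pred corners',cor.round(1).tolist())
E
python3 m.py
```

```text
t8.35 pos [0.4903 0.1628 0.1557] rot [0.1625 0.6498 0.7204 0.1802] F [ 0.4 -0.5 -1.8] w0.0115 f30.0 q [ 0.11  0.    2.12 -0.    0.52  0.  ]
to BO+85 (array([ 0.33, -0.24,  0.19]), array([ 0.0014,  0.0008, -0.0015]))
scene 1 pred hole [[263.07 165.5 ]]
scene -1 pred hole [[252.84 174.47]]
scene plate px u 248 287 v 143 177
pred corners [[269.4, 162.3], [259.5, 164.3], [255.8, 174.3], [245.8, 176.1]]
top 1 pred hole [[198.35 214.25]]
top -1 pred hole [[226.69 211.04]]
dark comp [ 3  3  5  5 19] 228.29 212.48
top plate px u 195 233 v 203 224
pred corners [[192.2, 206.4], [194.9, 224.0], [230.3, 202.1], [232.5, 219.7]]
```

```bash
sed -i 's/^BO=.*/BO=np.array([.5335,.1706,.0779]); OFF=.005*by/' h.py
python3 - <<'E'
from h import *
p,R=st(); print(delta(p,R,BO+OFF+.058*bn,BR))
E
```

```text
t8.45 pos [0.4903 0.1628 0.1557] rot [0.1625 0.6498 0.7204 0.1801] F [-0.5 -0.1 -1.8] w0.0118 f30.0 q [ 0.11  0.01  2.12 -0.    0.52  0.  ]
(array([0.83, 0.21, 3.12]), array([ 0.0013,  0.0008, -0.0015]))
```

>>> carry_out(
  plan=[
    {"x": 0.3, "y": 0.1, "z": 0.4, "rx": 0, "ry": 0, "rz": 0},
    {"x": 0.6, "y": 0.2, "z": 1, "rx": 0, "ry": 0, "rz": 0},
    {"x": 0.8, "y": 0.2, "z": 1.6, "rx": 0, "ry": 0, "rz": 0},
    {"x": 0.8, "y": 0.2, "z": 2.2, "rx": 0, "ry": 0, "rz": 0},
    {"x": 0.8, "y": 0.2, "z": 2.7, "rx": 0, "ry": 0, "rz": 0},
    {"x": 0.8, "y": 0.2, "z": 3, "rx": 0, "ry": 0, "rz": 0},
    {"x": 0.8, "y": 0.2, "z": 3.1, "rx": 0, "ry": 0, "rz": 0},
    {"x": 0.8, "y": 0.2, "z": 3.1, "rx": 0, "ry": 0, "rz": 0},
  ],
)

```text
time: 9.12
ee_pos: [0.5056, 0.1723, 0.1287]
tcp_rot: [0.162, 0.65, 0.72, 0.18]
wrist_force: [-0.3, -0.1, 0.2]
width: 0.0117
finger_force: 30.0
```

>>> carry_out(
  plan=[
    {"x": 0, "y": 0, "z": 0, "rx": 0, "ry": 0, "rz": 0},
    {"x": 0, "y": 0, "z": 0, "rx": 0, "ry": 0, "rz": 0},
    {"x": 0, "y": 0, "z": 0, "rx": 0, "ry": 0, "rz": 0},
    {"x": 0, "y": 0, "z": 0, "rx": 0, "ry": 0, "rz": 0},
    {"x": 0, "y": 0, "z": 0, "rx": 0, "ry": 0, "rz": 0},
    {"x": 0, "y": 0, "z": 0, "rx": 0, "ry": 0, "rz": 0},
    {"x": 0, "y": 0, "z": 0, "rx": 0, "ry": 0, "rz": 0},
    {"x": 0, "y": 0, "z": 0, "rx": 0, "ry": 0, "rz": 0},
  ],
)

```text
time: 9.78
ee_pos: [0.5057, 0.1724, 0.1293]
tcp_rot: [0.162, 0.65, 0.72, 0.18]
wrist_force: [-0.7, 0.2, -1.1]
width: 0.0123
finger_force: 30.0
```

Run:
```python
from h import *
p,R=st(); print(delta(p,R,BO+OFF+.058*bn,BR))
b=np.array([-.005,0,0]) # camera bias
print('pred hole R',proj('top',p-OFF+b+R.apply([-.045,0,.0097])),'peg tip R',proj('top',BO+b-.045*by+.032*bn))
ims=[get_image(n)[0] for n in('scene','top')]; np.savez('top4.npz',im=ims[1]); np.savez('scene4.npz',im=ims[0])
print(ims[1][203:217,218:236].sum(2))
a=cv2.resize(ims[0][155:205,235:285],None,fx=8,fy=8,interpolation=cv2.INTER_CUBIC);c=cv2.resize(ims[1][187:227,188:238],None,fx=8,fy=8,interpolation=cv2.INTER_CUBIC)
c=np.vstack([c,np.zeros((80,400,3),np.uint8)])
cv2.imwrite('pics/c6.png',np.hstack([a,c])[:,:,::-1])
```

```text
t9.78 pos [0.5057 0.1724 0.1293] rot [0.1625 0.6498 0.7204 0.1802] F [-0.7  0.2 -1.1] w0.0123 f30.0 q [ 0.13  0.08  2.12 -0.03  0.45  0.05]
(array([0.03, 0.01, 0.03]), array([ 0.0014,  0.0008, -0.0015]))
pred hole R [[225.77190175 208.54726285]] peg tip R [[225.72220728 206.65137454]]
[[235 237 254 261 248 244 248 254 261 241 246 254 156 120  97  97 107 106]
 [239 255 251 253 256 254 274 236 245 258 251 253 187 110 117 100 117 110]
 [257 237 258 252 237 253 241 252 242 252 242 237 199 134 106 108 112 102]
 [253 249 257 249 241 263 252 269 231 240 247 253 190 124 114 114  99 117]
 [238 256 252 248 243 250 229 316 245 200 232 259 199 133 117 102 104 105]
 [205 232 248 260 243 227 166 276 231 143 190 237 231 124 113 118 109 111]
 [146 244 249 259 253 215 136 153 136 126 193 244 249 147  98  99 117 118]
 [107 201 242 254 245 250 183 129 143 207 235 247 248 140 107 112  98  96]
 [139 156 234 262 235 253 237 230 234 239 255 257 234 152 101 113 114  97]
 [124 109 249 262 255 259 241 245 256 238 242 247 241 171 112 102 112 117]
 [ 62  79 229 256 250 252 243 258 252 256 253 244 250 187 130  93 131 103]
 [ 67  50 218 259 246 242 247 255 254 264 247 250 244 184 116  98 118 117]
 [ 56  56 194 250 247 252 258 248 231 259 247 263 253 204 140 112 108 105]
 [ 45  60 138 241 256 253 251 251 244 251 245 251 242 234 133 109 115 101]]
```

View pics/c6.png

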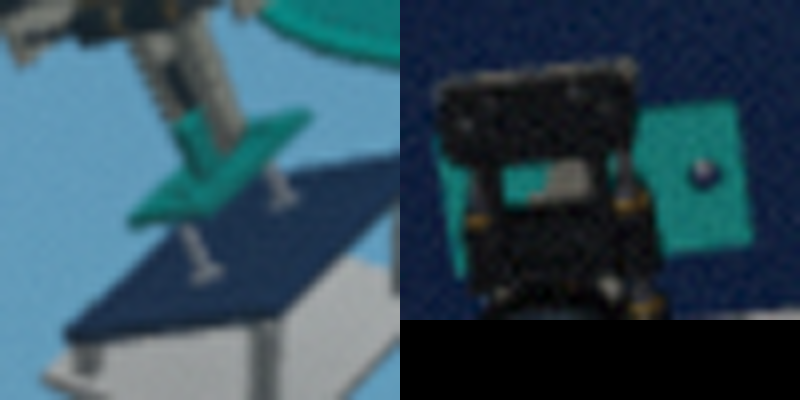

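Through the hole in the right half, the peg shows at about (705,170). That is upper centre of the hole, as predicted for an aligned plate. The left half shows both pegs under the plate. Lowering slowly onto the tapers.

>>> carry_out(
  plan=[
    {"x": 0.05, "y": 0, "z": 0.2, "rx": 0, "ry": 0, "rz": 0},
    {"x": 0.05, "y": 0, "z": 0.5, "rx": 0, "ry": 0, "rz": 0},
    {"x": 0.05, "y": 0, "z": 0.8, "rx": 0, "ry": 0, "rz": 0},
    {"x": 0.05, "y": 0, "z": 1.1, "rx": 0, "ry": 0, "rz": 0},
    {"x": 0.05, "y": 0, "z": 1.4, "rx": 0, "ry": 0, "rz": 0},
    {"x": 0.05, "y": 0, "z": 1.6, "rx": 0, "ry": 0, "rz": 0},
    {"x": 0.05, "y": 0, "z": 1.7, "rx": 0, "ry": 0, "rz": 0},
    {"x": 0.05, "y": 0, "z": 1.7, "rx": 0, "ry": 0, "rz": 0},
  ],
)

```text
time: 10.55
ee_pos: [0.5131, 0.1737, 0.1135]
tcp_rot: [0.162, 0.65, 0.721, 0.179]
wrist_force: [-0.8, 0.8, -2.7]
width: 0.0115
finger_force: 30.0
```

Run:
```python
from h import *
p,R=st(); print(delta(p,R,BO+OFF+.041*bn,BR))
b=np.array([-.005,0,0])
print('pred hole R',proj('top',p-OFF+b+R.apply([-.045,0,.0097])),'peg tip R',proj('top',BO+b-.045*by+.032*bn))
ims=[get_image(n)[0] for n in('scene','top')]
print(ims[1][199:213,219:233].sum(2))
a=cv2.resize(ims[0][155:205,235:285],None,fx=8,fy=8,interpolation=cv2.INTER_CUBIC);c=cv2.resize(ims[1][187:227,188:238],None,fx=8,fy=8,interpolation=cv2.INTER_CUBIC)
c=np.vstack([c,np.zeros((80,400,3),np.uint8)])
cv2.imwrite('pics/c7.png',np.hstack([a,c])[:,:,::-1])
```

```text
t10.55 pos [0.5131 0.1737 0.1135] rot [0.1619 0.6499 0.7206 0.1795] F [-0.8  0.8 -2.7] w0.0115 f30.0 q [ 0.13  0.12  2.13 -0.03  0.4   0.05]
(array([-0.02,  0.09, -0.02]), array([-0.0004,  0.0008, -0.0015]))
pred hole R [[225.70067118 206.85185543]] peg tip R [[225.72220728 206.65137454]]
[[194 211 220 231 239 239 234 245 236 238 214 121 106 113]
 [249 246 246 251 255 256 254 263 247 264 236 148 124 109]
 [249 252 239 249 254 253 257 258 249 259 249 155 101 108]
 [259 251 239 261 250 258 240 250 249 248 251 140 114 115]
 [250 259 244 272 260 253 256 256 257 248 242 159 122  96]
 [260 248 262 257 239 254 260 241 256 257 244 175 115 109]
 [262 255 236 257 251 229 255 251 222 246 260 184 119 111]
 [250 248 247 239 237 256 303 265 261 262 250 207 138  98]
 [233 254 260 243 228 227 316 247 223 227 255 222 147 102]
 [189 241 255 251 228 198 277 225 207 229 253 251 132  99]
 [164 249 244 262 235 220 243 245 247 255 258 262 149  98]
 [108 238 259 255 252 241 244 246 245 254 265 235 146 130]
 [ 72 227 250 249 251 244 252 245 254 246 252 250 193 135]
 [ 73 231 254 223 241 258 247 248 251 257 267 249 180 124]]
```

View pics/c7.png

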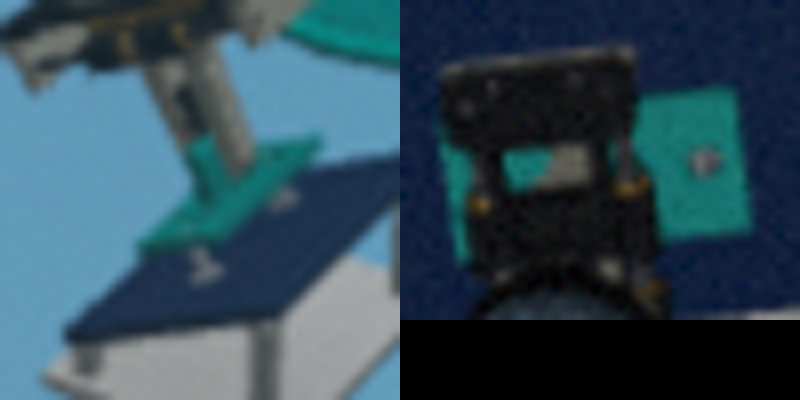

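The peg now fills the right-hand hole at about (706,160) and the scene view shows both pegs entering the plate. Force is low, so I'll go on down.

>>> carry_out(
  plan=[
    {"x": 0, "y": 0.05, "z": 0.2, "rx": 0, "ry": 0, "rz": 0},
    {"x": 0, "y": 0.05, "z": 0.5, "rx": 0, "ry": 0, "rz": 0},
    {"x": 0, "y": 0.05, "z": 0.8, "rx": 0, "ry": 0, "rz": 0},
    {"x": 0, "y": 0.05, "z": 1.1, "rx": 0, "ry": 0, "rz": 0},
    {"x": 0, "y": 0.05, "z": 1.4, "rx": 0, "ry": 0, "rz": 0},
    {"x": 0, "y": 0.05, "z": 1.6, "rx": 0, "ry": 0, "rz": 0},
    {"x": 0, "y": 0.05, "z": 1.7, "rx": 0, "ry": 0, "rz": 0},
    {"x": 0, "y": 0.05, "z": 1.7, "rx": 0, "ry": 0, "rz": 0},
  ],
)

```text
time: 11.32
ee_pos: [0.5203, 0.1747, 0.0981]
tcp_rot: [0.161, 0.65, 0.721, 0.179]
wrist_force: [-4.7, 2.0, -2.5]
width: 0.0116
finger_force: 30.0
```

Run:
```python
from h import *
p,R=st(); print(delta(p,R,BO+OFF+.0137*bn,BR))
```

```text
t11.32 pos [0.5203 0.1747 0.0981] rot [0.1612 0.6499 0.7208 0.1788] F [-4.7  2.  -2.5] w0.0116 f30.0 q [ 0.13  0.16  2.13 -0.03  0.36  0.05]
(array([-0.04,  0.18,  1.01]), array([-0.0024,  0.0006, -0.0012]))
```

>>> carry_out(
  plan=[
    {"x": 0, "y": -0.1, "z": 0.1, "rx": 0, "ry": 0, "rz": 0},
    {"x": 0, "y": -0.1, "z": 0.3, "rx": 0, "ry": 0, "rz": 0},
    {"x": 0, "y": -0.1, "z": 0.5, "rx": 0, "ry": 0, "rz": 0},
    {"x": 0, "y": -0.1, "z": 0.7, "rx": 0, "ry": 0, "rz": 0},
    {"x": 0, "y": -0.1, "z": 0.8, "rx": 0, "ry": 0, "rz": 0},
    {"x": 0, "y": -0.1, "z": 0.8, "rx": 0, "ry": 0, "rz": 0},
    {"x": 0, "y": -0.1, "z": 0.8, "rx": 0, "ry": 0, "rz": 0},
    {"x": 0, "y": -0.1, "z": 0.8, "rx": 0, "ry": 0, "rz": 0},
  ],
)

```text
time: 11.98
ee_pos: [0.5238, 0.1749, 0.0913]
tcp_rot: [0.162, 0.65, 0.721, 0.179]
wrist_force: [-4.3, 1.6, -3.1]
width: 0.0116
finger_force: 30.0
```

Run:
```python
from h import *
p,R=st(); print(delta(p,R,BO+OFF+.0137*bn,BR)); F=sense()['wrist_force']; print('F n,bx,by',F@bn,F@bx,F@by)
```

```text
t11.98 pos [0.5238 0.1749 0.0913] rot [0.1618 0.6499 0.7206 0.1794] F [-4.3  1.6 -3.1] w0.0116 f30.0 q [ 0.13  0.18  2.13 -0.04  0.34  0.06]
(array([-0.03,  0.18,  0.24]), array([-0.0007,  0.0007, -0.0014]))
F n,bx,by -0.8395865930800508 -5.080195106925061 2.0024643637643074
```

>>> carry_out(
  plan=[
    {"x": 0, "y": -0.1, "z": 0.05, "rx": 0, "ry": 0, "rz": 0},
    {"x": 0, "y": -0.1, "z": 0.1, "rx": 0, "ry": 0, "rz": 0},
    {"x": 0, "y": -0.1, "z": 0.15, "rx": 0, "ry": 0, "rz": 0},
    {"x": 0, "y": -0.1, "z": 0.2, "rx": 0, "ry": 0, "rz": 0},
    {"x": 0, "y": -0.1, "z": 0.25, "rx": 0, "ry": 0, "rz": 0},
    {"x": 0, "y": -0.1, "z": 0.3, "rx": 0, "ry": 0, "rz": 0},
    {"x": 0, "y": -0.1, "z": 0.3, "rx": 0, "ry": 0, "rz": 0},
    {"x": 0, "y": -0.1, "z": 0.3, "rx": 0, "ry": 0, "rz": 0},
  ],
)

```text
time: 12.65
ee_pos: [0.524, 0.175, 0.0909]
tcp_rot: [0.163, 0.649, 0.721, 0.18]
wrist_force: [-27.2, -4.0, 31.1]
width: 0.0118
finger_force: 30.0
```

```bash
cat > f.py <<'E'
from h import *
p,R=st(); print(delta(p,R,BO+OFF+.0137*bn,BR)); F=sense()['wrist_force']; print('F n,bx,by',F@bn,F@bx,F@by)
E
python3 f.py
```

```text
t12.65 pos [0.524  0.175  0.0909] rot [0.1629 0.6493 0.7206 0.1804] F [-27.2  -4.   31.1] w0.0118 f30.0 q [ 0.13  0.18  2.13 -0.04  0.34  0.06]
(array([-0.04,  0.18,  0.19]), array([ 0.0023,  0.0008, -0.0005]))
F n,bx,by 40.376932612139186 -9.630910385675339 -1.1219510911428694
```

>>> carry_out(
  plan=[
    {"x": 0, "y": -0.05, "z": -0.1, "rx": 0, "ry": 0, "rz": 0},
    {"x": 0, "y": -0.05, "z": -0.18, "rx": 0, "ry": 0, "rz": 0},
    {"x": 0, "y": -0.05, "z": -0.18, "rx": 0, "ry": 0, "rz": 0},
    {"x": 0, "y": -0.05, "z": -0.18, "rx": 0, "ry": 0, "rz": 0},
    {"x": 0, "y": -0.05, "z": -0.18, "rx": 0, "ry": 0, "rz": 0},
    {"x": 0, "y": -0.05, "z": -0.18, "rx": 0, "ry": 0, "rz": 0},
    {"x": 0, "y": -0.05, "z": -0.18, "rx": 0, "ry": 0, "rz": 0},
    {"x": 0, "y": -0.05, "z": -0.18, "rx": 0, "ry": 0, "rz": 0},
  ],
)

```text
time: 13.32
ee_pos: [0.524, 0.175, 0.0909]
tcp_rot: [0.163, 0.65, 0.72, 0.18]
wrist_force: [-10.7, 0.5, 9.2]
width: 0.0117
finger_force: 30.0
```

```bash
python3 f.py
python3 - <<'E'
from h import *
ims=[get_image(n)[0] for n in('scene','top')]
a=cv2.resize(ims[0][155:205,235:285],None,fx=8,fy=8,interpolation=cv2.INTER_CUBIC);c=cv2.resize(ims[1][187:227,188:238],None,fx=8,fy=8,interpolation=cv2.INTER_CUBIC)
c=np.vstack([c,np.zeros((80,400,3),np.uint8)])
cv2.imwrite('pics/c8.png',np.hstack([a,c])[:,:,::-1])
E
```

```text
t13.32 pos [0.524  0.175  0.0909] rot [0.1627 0.6496 0.7204 0.1804] F [-10.7   0.5   9.2] w0.0117 f30.0 q [ 0.13  0.18  2.13 -0.04  0.34  0.06]
(array([-0.03,  0.18,  0.2 ]), array([ 0.0021,  0.0007, -0.0012]))
F n,bx,by 13.069941249571652 -5.071454658238911 1.6001311293894782
```

View pics/c8.png

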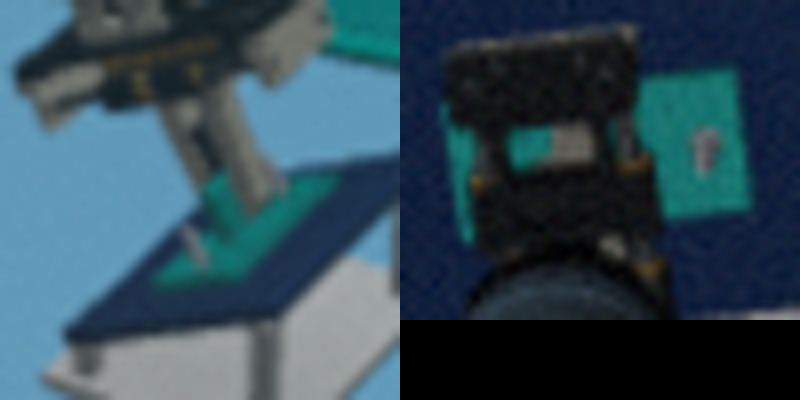

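The plate lies flat on the board, with the near peg standing proud through it at (195,250) in the scene view and (706,150) in the top view. Now I'll let go and back straight out along the normal.

>>> carry_out(
  plan=[
    {"x": 0, "y": 0, "z": -0.06, "rx": 0, "ry": 0, "rz": 0},
    {"x": 0, "y": 0, "z": -0.06, "rx": 0, "ry": 0, "rz": 0},
    {"x": 0, "y": 0, "z": -0.06, "rx": 0, "ry": 0, "rz": 0},
    {"x": 0, "y": 0, "z": -0.06, "rx": 0, "ry": 0, "rz": 0},
    {"x": 0, "y": 0, "z": -0.06, "rx": 0, "ry": 0, "rz": 0},
    {"x": 0, "y": 0, "z": -0.06, "rx": 0, "ry": 0, "rz": 0},
    {"x": 0, "y": 0, "z": -0.06, "rx": 0, "ry": 0, "rz": 0},
    {"x": 0, "y": 0, "z": -0.06, "rx": 0, "ry": 0, "rz": 0},
  ],
)

```text
time: 14.08
ee_pos: [0.524, 0.175, 0.0909]
tcp_rot: [0.163, 0.65, 0.72, 0.18]
wrist_force: [-5.6, 1.6, 2.6]
width: 0.0116
finger_force: 30.0
```

>>> carry_out(
  plan=[
    {"x": 0, "y": 0, "z": 0, "rx": 0, "ry": 0, "rz": 0},
    {"x": 0, "y": 0, "z": 0, "rx": 0, "ry": 0, "rz": 0},
    {"x": 0, "y": 0, "z": 0, "rx": 0, "ry": 0, "rz": 0},
    {"x": 0, "y": 0, "z": 0, "rx": 0, "ry": 0, "rz": 0},
    {"x": 0, "y": 0, "z": 0, "rx": 0, "ry": 0, "rz": 0},
    {"x": 0, "y": 0, "z": 0, "rx": 0, "ry": 0, "rz": 0},
    {"x": 0, "y": 0, "z": 0, "rx": 0, "ry": 0, "rz": 0},
    {"x": 0, "y": 0, "z": 0, "rx": 0, "ry": 0, "rz": 0},
  ],
  hand=0.2,
)

```text
time: 14.75
ee_pos: [0.524, 0.1748, 0.0908]
tcp_rot: [0.163, 0.65, 0.72, 0.18]
wrist_force: [-0.2, -0.2, 0.1]
width: 0.037
finger_force: 0.0
```

```bash
python3 f.py
```

```text
t14.75 pos [0.524  0.1748 0.0908] rot [0.1625 0.6498 0.7204 0.1802] F [-0.2 -0.2  0.1] w0.0370 f0.0 q [ 0.13  0.18  2.13 -0.04  0.34  0.06]
(array([-0.01,  0.2 ,  0.19]), array([ 0.0015,  0.0008, -0.0015]))
F n,bx,by 0.1456357031156585 -0.13075121983190763 -0.15449874772272068
```

>>> carry_out(
  plan=[
    {"x": 0, "y": 0, "z": -0.5, "rx": 0, "ry": 0, "rz": 0},
    {"x": 0, "y": 0, "z": -1.5, "rx": 0, "ry": 0, "rz": 0},
    {"x": 0, "y": 0, "z": -3, "rx": 0, "ry": 0, "rz": 0},
    {"x": 0, "y": 0, "z": -5, "rx": 0, "ry": 0, "rz": 0},
    {"x": 0, "y": 0, "z": -8, "rx": 0, "ry": 0, "rz": 0},
    {"x": 0, "y": 0, "z": -11, "rx": 0, "ry": 0, "rz": 0},
    {"x": 0, "y": 0, "z": -13, "rx": 0, "ry": 0, "rz": 0},
    {"x": 0, "y": 0, "z": -13.5, "rx": 0, "ry": 0, "rz": 0},
  ],
)

```text
time: 15.42
ee_pos: [0.4608, 0.1686, 0.2142]
tcp_rot: [0.164, 0.649, 0.72, 0.183]
wrist_force: [-0.6, 0.3, -0.6]
width: 0.0373
finger_force: 0.0
```

>>> carry_out(
  plan=[
    {"x": 0, "y": 0, "z": 0, "rx": 0, "ry": 0, "rz": 0},
    {"x": 0, "y": 0, "z": 0, "rx": 0, "ry": 0, "rz": 0},
    {"x": 0, "y": 0, "z": 0, "rx": 0, "ry": 0, "rz": 0},
    {"x": 0, "y": 0, "z": 0, "rx": 0, "ry": 0, "rz": 0},
    {"x": 0, "y": 0, "z": 0, "rx": 0, "ry": 0, "rz": 0},
    {"x": 0, "y": 0, "z": 0, "rx": 0, "ry": 0, "rz": 0},
    {"x": 0, "y": 0, "z": 0, "rx": 0, "ry": 0, "rz": 0},
    {"x": 0, "y": 0, "z": 0, "rx": 0, "ry": 0, "rz": 0},
  ],
)

```text
time: 16.08
ee_pos: [0.4606, 0.1682, 0.2094]
tcp_rot: [0.162, 0.65, 0.72, 0.18]
wrist_force: [0.4, -0.8, 0.2]
width: 0.0374
finger_force: 0.0
```

```bash
python3 f.py
python3 - <<'E'
from h import *
ims=[get_image(n)[0] for n in('scene','top')]
a=cv2.resize(ims[0][150:250,235:305],None,fx=5,fy=5,interpolation=cv2.INTER_CUBIC);c=cv2.resize(ims[1][110:270,175:455],None,fx=1.6,fy=1.6,interpolation=cv2.INTER_CUBIC)
c=np.vstack([c,np.zeros((500-c.shape[0],c.shape[1],3),np.uint8)])
cv2.imwrite('pics/c9.png',np.hstack([a,c])[:,:,::-1])
E
```

```text
t16.08 pos [0.4606 0.1682 0.2094] rot [0.1622 0.6499 0.7205 0.1798] F [ 0.4 -0.8  0.2] w0.0374 f0.0 q [ 0.13 -0.12  2.08 -0.02  0.69  0.04]
(array([-1.000e-02,  2.400e-01,  1.365e+01]), array([ 0.0004,  0.0009, -0.0016]))
F n,bx,by -0.001423645306625837 0.3562068963116171 -0.8839314231575478
```

View pics/c9.png

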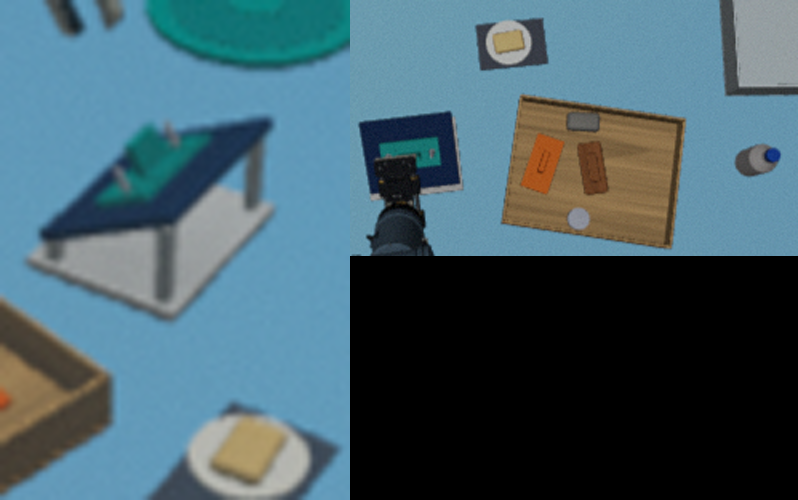

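The scrubber lies flat on the board with both pegs through it, at (122,180) and (172,135), and the rib outward. The gripper is clear and the other items are where they were. Handing in.

```bash
python3 -c "from station import *; print(sign_off())"
```

```text
the job is handed in; nothing more can be done
None
```

The turquoise scrubber hangs flat on both pegs with its grip rib outward, released only once seated; nothing else was seen to move in the last pictures, and the job was handed in at about 16 s on the robot's clock.

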